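# Screw the painted jar's threaded lid home

## Task

Take the blue-and-white painted lid by its knob and set it in the neck of the open painted jar. Keeping it level and pressing lightly (a few newtons, never 20), turn it backward (anticlockwise) until it has ridden up and you feel it drop off the thread start, then screw it forward (clockwise), without cross-threading or forcing it, until its brim is pulled down snug on the cork ring all round the rim, and let go. Leave the plain wooden lid and everything else on the bench alone.

Things in the scene. Friction and masses are not known exactly. Their poses are not given: they have to be found in the camera images.
- lid: painted lid to fit, 160 g (varies), 70 mm high, white and blue with a blue knob; stands upright on its spigot. Origin: centre of the spigot's foot, z up its axis. From the foot up: boxwood spigot 20 mm long, 32 mm across, lowest 4.5 mm tapered to 25 mm; brim 73 mm across; dome to 43.5 mm; round straight-sided knob 28 mm across from 46 to 70 mm
- lid_brim (a point): centre of the brim's underside, 20 mm above the foot; comes to lie on the cork. Thread below it: right-hand, 4 starts (4 short ridges 2.5 mm thick, 39 mm over their tips, evenly spaced, leading ends 14 mm under the brim), lead 26 mm a turn: a quarter turn brings each start to the next one's place and shifts the lid 6.5 mm
- lid_knob (a point): middle of the knob, on the lid's axis, 58 mm above the foot: grip here from above, in any direction. Set in the neck the lid rests on the ridges, brim 6 to 12 mm above the rim as chance has it; it stays where it is when let go. Clockwise after the drop it meets the cork at 55 degrees, the thread pulls from 75 (later if you press), it is snug at 90 to 100 and jams hard past that
- jar: open painted jar, 150 mm high, 116 mm across, held immovable in a plywood cradle 150 x 150 x 18 mm on the bench. Origin: centre of the cradle's underside, z up. In its neck a glued boxwood thread ring: bore 42 mm, 4 inward ridges 2.5 mm thick leaving 34 mm clear, play 1.5 mm along the axis, 1 mm to each side. Neither the jar's yaw nor its painting tells where the starts lie
- mouth (a point): centre of the jar's mouth at the rim's top (60 mm across), 168 mm above the bench; z up. Ridges begin 2 mm below. On it a cork ring, 2 mm proud, giving 1 mm per 5 N. Turned anticlockwise from above, pressed lightly, the lid climbs till the brim is 12 mm above the rim and within a quarter turn drops 6.5 mm
- plain_lid: bystander: an unpainted, pale wooden lid of like size without a thread, 66 mm high, standing on the bench; origin: centre of its foot
- finished_jar: bystander: a closed painted jar, 116 mm across, 200 mm high; origin: centre of its foot
- brush_pot: bystander: blue pot with brushes, 72 mm across, 220 mm high; origin: centre of its foot
- paint_dish: bystander: low white dish, 88 mm across, 16 mm high; origin: centre of its foot
- brush: bystander: a brush lying on the bench; origin: on its underside
- mallet: bystander: wooden mallet lying on the bench, 200 mm long; origin: on its underside
- bench_stop: bystander: stepped wooden block with a hole, 45 x 75 x 88 mm; origin: centre of its underside
Not all that is in view belongs to the job. What is shaped like the lid but red or turquoise is not meant.

How it is judged (in metres and radians):
On the way, in this order (a step that is already met when the one before it is completed fails the run):
1. set in the neck and turned backward, the lid rides level up to the very start of its thread (brim 10.8 to 13.2 mm above the rim, resting on the jar's thread) (z of lid_brim in the frame of mouth between 0.0108 and 0.0132 m and horizontal distance between lid_brim and mouth below 0.003 m and angle between lid's own z axis and vertical below 0.07 rad and contact force between lid and jar above 0.3 N), for 0.1 s.
2. the lid has dropped off the thread start, level (brim 4 to 7.3 mm above the rim) (z of lid_brim in the frame of mouth between 0.004 and 0.0073 m and horizontal distance between lid_brim and mouth below 0.003 m and angle between lid's own z axis and vertical below 0.07 rad), for 0.1 s.
At the end, for the whole second after the job is handed in: The lid is screwed home: its brim pulled down to within 1.2 mm of the jar's rim (the 2 mm cork squeezed), centred within 2.5 mm, level within 2 degrees, at rest and let go (z of lid_brim in the frame of mouth between -0.002 and 0.0012 m and horizontal distance between lid_brim and mouth below 0.0025 m and angle between lid's own z axis and vertical below 0.035 rad and linear speed of lid below 0.01 m/s); the robot touches nothing.
It fails at once if the lid is pressed on the thread with more than 20 N while it is being started (brim more than 3 mm above the rim) (z of lid_brim in the frame of mouth between 0.003 and 0.02 m and contact force between lid and jar above 20 N).
It fails at once if the lid is pressed or wrenched tight against the jar with more than 30 N (contact force between lid and jar above 30 N).
It fails at once if the lid goes into the thread askew (tilted more than 8 degrees with its brim less than 9 mm above the rim) (z of lid_brim in the frame of mouth between -0.01 and 0.009 m and horizontal distance between lid_brim and mouth below 0.012 m and angle between lid's own z axis and vertical above 0.14 rad).
It fails at once if a bystander is moved more than 15 mm (distance of any of plain_lid, finished_jar, brush_pot, paint_dish, brush, mallet, bench_stop from where it was at the start of the episode above 0.015 m).
It also fails if it takes over 70 s, if anything falls off the work surface, if the arm or the gripper's body presses on something with over 40 N, if the wrist force passes 120 N, or if a joint passes its speed limit or range.

## Robot

A 6-joint arm with a two-finger parallel gripper is mounted at the origin on the work surface. World frame = base frame: x ahead of the robot, y to its left, z up, the work surface at z = 0. Lengths are in m, angles in degrees, forces in N, time in s.
With the tool pointing down it reaches from about 0.35 to 0.875 m from the base axis. Payload 4.2 kg.
Tool frame: the origin (TCP) lies midway between the tips of the shut fingers; the grasp point (between the pads) lies 19 mm behind it (r.pinch_z is the distance from the TCP to the grasp point, in m); z points along the fingers, y is the line along which they close (so a half turn about z gives the same grasp; the last joint's range is limited). The gripper opens to 87 mm and grips with 3 to 60 N. Pads are 19 mm wide; open, the fingers measure 117 mm over their backs; the gripper's body (75 mm by 190 mm) begins 51 mm behind the grasp point.
Start: joints at [-50.157, 22.042, 0.453, 0, -68.411, -14.817], TCP at [0.264, -0.566, 0.223] pointing down, gripper open.
Joint ranges: [-179.83, 179.83], [-69.29, 118.12], [-61.27, 80.66], [-181.25, 117.63], [-171.15, -9.14], [-177.46, 177.46]. Speed limits (degrees/s): [159.86, 159.86, 180, 180, 180, 180].

## Interface

Orientations are given as a 3x3 rotation matrix whose columns are the frame's x, y, z axes.
In Python, from station import r, imaging, models gives the robot as it stands. The module is installed in compiled form; this text tells all that it offers.
- The arm moves only by the tool apply_moves, never from a script. Its argument "moves" is a list of rows, each a list of 2 entries, a list of its own where there are three numbers: the shift along the tool's x, y, z in m, then the turn about the tool's z in degrees. A call has 1 to 5 rows; each row shifts and turns the commanded pose from where the row before left it, along the tool's axes as they then stand; what a row does not reach is not made up. A row lasts 1/12 s, in which the tool goes at most 41.7 mm and 7.16 degrees, less where a joint would pass 70% of its speed; a pose out of reach is approached as far as the arm can. A call is refused whole if a number of a shift passes 0.0417 or a number of a turn 7.16, either way. A call with a gripper value outside its range is refused whole. "hand" is the finger opening in m, from 0 to 0.087, set as the call begins (left out, the last holds). The fingers move at their own pace and stop on an object; the grip force is fixed at half the most. Time passes only in rows, so rows that do not move let the fingers close. It gives the time, the measured TCP pose, the force, the opening and the grip force at its end, in the units of the state.
- r.sense(): the state, without advancing time (a new reading comes with each control period).
- imaging.capture(name): name is "scene" or "top" or "wrist"; returns a dict with "frame" (400x640x3 uint8, blue, green, red), "intrinsics" (3x3 intrinsics, pixels), "dist" ([k1, k2, p1, p2, k3] as OpenCV has them; the pictures are not rectified), "eye" and "orientation" of the camera in the world. Camera axes: x right, y down, z forward; pixel columns grow to the right and rows downward; lengths in m; the calibration is good to about 2 mm. A picture is of the moment at which its call begins. There is no depth.
- r.finish_job(): hands the job in; it is judged then, once.
Trained networks look in a picture, given as the dict that the camera call returned (one of the last four; its "shot" number tells which), for a name from the list of things; names that differ only in an ending like _2 or _b are one class to them, and where a whole thing is asked for, a point or a joint stands for the part that bears it (a point fixed in the world has none). Each returns a list of dicts, best first, with "confidence" (0 to 1); they miss things now and then, are a little off and sometimes report something else, mostly with a low value. They report only what shows in the picture. A call takes as long as a camera call. They do not tell look-alikes from the thing itself.
- models.cut_out(picture, target): "region" (400x640 bool, what is visible of it) and "extent" ([left, top, width, height] as shares, 0 to 1, of the picture: columns of its width, rows of its height, round what is visible of it).
- models.place_of(picture, target): "at" ([column, row] as shares, 0 to 1, of the picture: columns of its width, rows of its height: a listed point, or the origin of a listed thing).
The state is a dict: "time_s": time; "joints": joint angles; "joint_velocities": joint speeds; "effort": joint torques, N m; "tcp_pos": TCP position; "ee_rot": TCP orientation; "wrist_force": force on the tool from outside, world axes, zero at the start; "moment": the same for the moment, N m; "gripper_width": opening from 0.0 (shut) to 1.0 (fully open); "gripper_force": force on a finger pad.
Only numpy, scipy, OpenCV 4.12 (cv2) and the standard library are available. Lean on these libraries where they do the work, as an engineer would, in place of code of your own. Each camera call takes 0.05 s, during which the arm holds its last target. There are 200 camera calls.

## Working session

There is one attempt and no reset: what is moved stays moved. The work goes in short steps, Python scripts to look and compute and a tool call to move; the robot and the scene stay as the last step left them, time stands still between calls to the robot, and variables do not carry over. Pictures are saved under pics/ and viewed, at most 10 in all, crops included, and the job is handed in when it is done.

Besides the shell and the picture viewer there is one more tool, called after ">>>" as name(argument=value, ...), one argument or row to a line, values as JSON. apply_moves: Moves the arm, as the interface text tells. Its arguments: {"type":"object","properties":{"moves":{"type":"array"},"hand":{"type":"number"}},"required":["moves"]}

```bash
mkdir -p pics; cat > h.py <<'E'
from station import r, imaging, models
import numpy as np, cv2
def ray(p,uv):
    n=cv2.undistortPoints(np.array([[uv]],float),np.array(p["intrinsics"]),np.array(p["dist"])).ravel()
    d=np.array(p["orientation"])@np.array([n[0],n[1],1]); return np.array(p["eye"]),d/np.linalg.norm(d)
def onz(p,uv,z):
    e,d=ray(p,uv); return e+d*(z-e[2])/d[2]
def tri(rays):
    A=np.zeros((3,3));b=np.zeros(3)
    for e,d in rays:
        M=np.eye(3)-np.outer(d,d);A+=M;b+=M@e
    return np.linalg.solve(A,b)
E
python3 - <<'E'
from h import *
s=r.sense();print(s)
ps={}
for n in("scene","top"):
    p=imaging.capture(n);ps[n]=p;cv2.imwrite(f"pics/{n}0.png",p["frame"]);print(n,p["eye"])
    for t,z in(("lid_knob",.058),("lid_brim",.02),("mouth",.168),("lid",0),("jar",0),("plain_lid",0)):
        for d in models.place_of(p,t)[:3]:
            uv=np.array(d["at"])*[640,400];print(t,round(d["confidence"],2),uv.round(1),onz(p,uv,z).round(4))
E
```

```text
{'time_s': 0.0, 'joints': array([-5.01561102e+01,  2.20894326e+01,  3.80347550e-01, -2.84549019e-02,
       -6.84127228e+01, -1.48182206e+01]), 'joint_velocities': array([-0.09045723,  0.00247861,  0.02317657, -0.01978047, -0.06791081,
        0.06449312]), 'effort': array([ 7.49117316e-04, -3.90667534e+01,  1.87409449e+01,  4.22008216e+00,
        1.09063962e-02, -1.91254526e-04]), 'tcp_pos': array([ 0.26416316, -0.56575962,  0.22147888]), 'ee_rot': array([[-9.06195796e-01, -4.22857145e-01, -1.00749828e-03],
       [-4.22858334e-01,  9.06193750e-01,  1.92812697e-03],
       [ 9.76663830e-05,  2.17328960e-03, -9.99997634e-01]]), 'wrist_force': array([ 0.0139537 , -1.20814654,  0.02896447]), 'moment': array([-0.00531866, -0.0081947 ,  0.00232935]), 'gripper_force': 0.0, 'gripper_width': 0.9998116244514319}
scene [ 1.18298837 -0.20970325  1.00755707]
lid_knob 0.9 [398.9 136. ] [0.4595 0.3709 0.058 ]
lid_knob 0.86 [373.9 159.1] [0.5153 0.253  0.058 ]
lid_knob 0.51 [362.2 132.1] [0.3999 0.2692 0.058 ]
lid_brim 0.83 [358.5 142.2] [0.4051 0.2573 0.02  ]
lid_brim 0.82 [392.8 147.6] [0.4684 
[... 340 characters left out ...]
9 -0.2636  0.    ]
top [0.38597179 0.03046544 1.2850492 ]
lid_knob 0.95 [226.9 265.6] [0.4132 0.2638 0.058 ]
lid_knob 0.8 [231.4 227.8] [0.5158 0.257  0.058 ]
lid_knob 0.64 [187.9 248.1] [0.458 0.372 0.058]
lid_brim 0.84 [234.3 230.8] [0.5115 0.2555 0.02  ]
lid_brim 0.76 [194.5 249.7] [0.4562 0.3639 0.02  ]
lid_brim 0.71 [228.6 267. ] [0.4103 0.266  0.02  ]
mouth 0.18 [231.5 230.6] [0.4972 0.2362 0.168 ]
lid 0.97 [229.6 269.6] [0.4035 0.2665 0.    ]
lid 0.59 [193.5 248.1] [0.4618 0.3724 0.    ]
lid 0.58 [231.4 226.3] [0.5263 0.268  0.    ]
jar 0.61 [326.4 208.2] [ 0.5848 -0.0037  0.    ]
plain_lid 0.7 [416.7 244. ] [ 0.4864 -0.2649 -0.    ]
plain_lid 0.23 [232.7 233.8] [0.5048 0.2632 0.    ]
```

View pics/scene0.png

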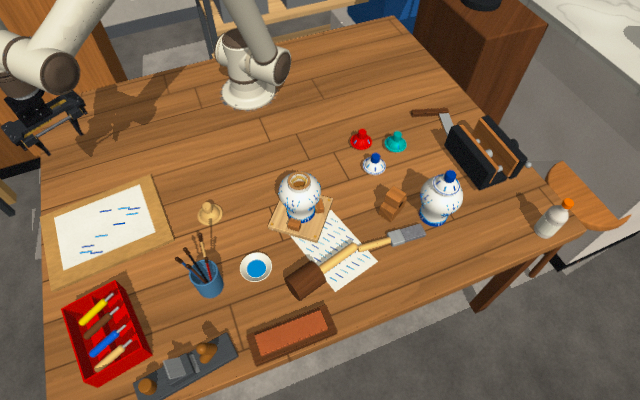

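View pics/top0.png

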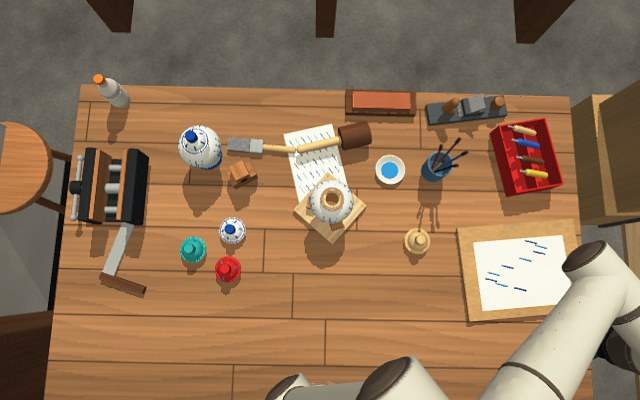

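The painted lid shows at (374,160) in scene and (231,229) in top, so it lies near (0.515, 0.256). The jar mouth shows at (299,181) in scene and (331,199) in top. The red and turquoise lids behind are decoys. I'm moving above the lid now.

>>> apply_moves(
  moves=[
    [[0,0,-0.04],0],
    [[0,0,-0.04],0],
    [[-0.026,0.029,-0.006],0],
    [[-0.026,0.029,0],0],
    [[-0.026,0.029,0],0],
  ],
)

```text
time_s: 1.12
tcp_pos: [0.2986, -0.4537, 0.3094]
ee_rot: [[-0.907, -0.421, 0.002], [-0.421, 0.907, -0.001], [-0.001, -0.002, -1.0]]
wrist_force: [0.6, 1.3, -0.3]
gripper_width: 1.001
gripper_force: 0.0
```

>>> apply_moves(
  moves=[
    [[-0.026,0.029,0],0],
    [[-0.026,0.029,0],0],
    [[-0.026,0.029,0],0],
    [[-0.026,0.029,0],0],
    [[-0.026,0.029,0],0],
  ],
)

```text
time_s: 1.53
tcp_pos: [0.3547, -0.2664, 0.3089]
ee_rot: [[-0.906, -0.423, 0.001], [-0.423, 0.906, -0.0], [-0.001, -0.001, -1.0]]
wrist_force: [-0.1, 0.3, 1.1]
gripper_width: 0.997
gripper_force: 0.0
```

>>> apply_moves(
  moves=[
    [[-0.026,0.029,0],0],
    [[-0.026,0.029,0],0],
    [[-0.026,0.029,0],0],
    [[-0.026,0.029,0],0],
    [[-0.026,0.029,0],0],
  ],
)

```text
time_s: 1.95
tcp_pos: [0.4112, -0.0798, 0.3091]
ee_rot: [[-0.906, -0.423, 0.002], [-0.423, 0.906, 0.0], [-0.002, -0.0, -1.0]]
wrist_force: [1.9, -0.5, 0.6]
gripper_width: 0.998
gripper_force: 0.0
```

>>> apply_moves(
  moves=[
    [[-0.026,0.029,0],0],
    [[-0.026,0.029,0],0],
    [[-0.026,0.029,0],0],
    [[-0.026,0.029,0],0],
    [[-0.026,0.029,0],0],
  ],
)

```text
time_s: 2.37
tcp_pos: [0.4677, 0.1067, 0.309]
ee_rot: [[-0.906, -0.424, 0.001], [-0.424, 0.906, 0.001], [-0.001, 0.0, -1.0]]
wrist_force: [0.3, -0.1, 0.1]
gripper_width: 1.004
gripper_force: 0.0
```

>>> apply_moves(
  moves=[
    [[-0.026,0.029,0],0],
    [[-0.026,0.029,0],0],
    [[-0.026,0.029,0],0],
    [[-0.026,0.029,0],0],
    [[0,0,0],0],
  ],
  hand=0.06,
)

```text
time_s: 2.78
tcp_pos: [0.5142, 0.2593, 0.3066]
ee_rot: [[-0.904, -0.427, -0.0], [-0.427, 0.904, 0.0], [0.0, 0.0, -1.0]]
wrist_force: [0.6, -1.4, 0.7]
gripper_width: 0.727
gripper_force: 0.0
```

```bash
python3 - <<'E'
from h import *
s=r.sense();print(s["time_s"],s["tcp_pos"],s["joints"].round(1))
p=imaging.capture("wrist");cv2.imwrite("pics/w1.png",p["frame"]);print(p["eye"],p["orientation"])
for t,z in(("lid_knob",.058),("lid_brim",.02),("lid",0),("mouth",.168)):
    for d in models.place_of(p,t)[:3]:
        uv=np.array(d["at"])*[640,400];print(t,round(d["confidence"],2),uv.round(1),onz(p,uv,z).round(4))
E
```

```text
2.7833 [0.51417322 0.25931249 0.30663016] [  42.9   14.6    1.7   -0.   -77.1 -107.6]
[0.44437377 0.2257778  0.46716987] [[-4.27884880e-01  8.67749417e-01  2.52834886e-01]
 [ 9.03833236e-01  4.10835180e-01  1.19582341e-01]
 [-1.05959274e-04  2.79688049e-01 -9.60090925e-01]]
lid_knob 0.81 [358.   81.8] [0.4035 0.2628 0.058 ]
lid_knob 0.68 [410.8 160.4] [0.458  0.3649 0.058 ]
lid_knob 0.66 [316.7 161.6] [0.5098 0.2598 0.058 ]
lid_brim 0.95 [315.7 156.9] [0.5106 0.259  0.02  ]
lid_brim 0.67 [357.5  85.1] [0.4036 0.2675 0.02  ]
lid 0.95 [398.1 149.3] [0.454  0.3605 0.    ]
lid 0.77 [351.1  85.9] [0.4065 0.2621 0.    ]
lid 0.62 [315.4 155.1] [0.5114 0.259  0.    ]
mouth 0.95 [ 21.6 129.6] [ 0.5814 -0.014   0.168 ]
```

View pics/w1.png

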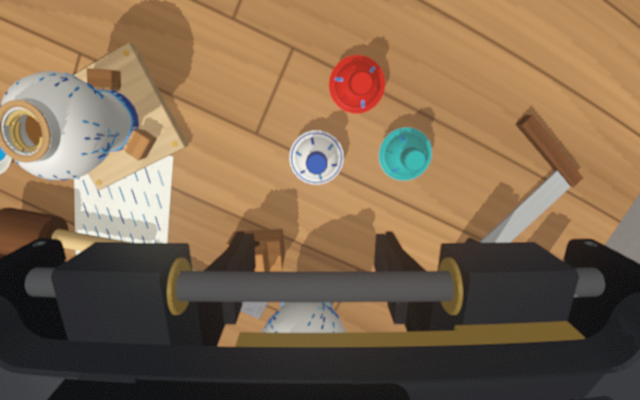

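The wrist view shows the painted lid with its blue knob at (316,162), red lid at (358,85), turquoise at (408,155), and the jar mouth at (22,130). The three views put the lid at about (0.5105, 0.259). I'm descending partway.

>>> apply_moves(
  moves=[
    [[0.003,0.0015,0.04],0],
    [[0,0,0.04],0],
    [[0,0,0.04],0],
    [[0,0,0.04],0],
    [[0,0,0.0],0],
  ],
  hand=0.06,
)

```text
time_s: 3.45
tcp_pos: [0.5046, 0.2494, 0.1414]
ee_rot: [[-0.907, -0.42, -0.013], [-0.42, 0.908, -0.008], [0.016, -0.002, -1.0]]
wrist_force: [-1.0, -1.1, -1.7]
gripper_width: 0.694
gripper_force: 0.0
```

```bash
python3 - <<'E'
from h import *
s=r.sense();print(s["time_s"],s["tcp_pos"],s["wrist_force"])
p=imaging.capture("wrist");cv2.imwrite("pics/w2.png",p["frame"])
for t,z in(("lid_knob",.058),("lid_brim",.02),("lid",0)):
    for d in models.place_of(p,t)[:3]:
        uv=np.array(d["at"])*[640,400];print(t,round(d["confidence"],2),uv.round(1),onz(p,uv,z).round(4))
E
```

```text
3.45 [0.50459714 0.24939824 0.1413546 ] [-1.02254445 -1.06918205 -1.74310228]
lid_knob 0.73 [475.7 212.6] [0.4562 0.3656 0.058 ]
lid_knob 0.68 [323.7 220.3] [0.512  0.2601 0.058 ]
lid_knob 0.6 [394.7  91.9] [0.4042 0.2646 0.058 ]
lid_brim 0.93 [458.7 196.3] [0.4529 0.366  0.02  ]
lid_brim 0.8 [326.6 205.8] [0.5103 0.2631 0.02  ]
lid_brim 0.8 [385.6  92.5] [0.4028 0.2654 0.02  ]
lid 0.94 [320.8 199. ] [0.5118 0.2585 0.    ]
lid 0.94 [446.7 190.5] [0.454 0.363 0.   ]
lid 0.82 [379.3  97.2] [0.4063 0.2656 0.    ]
```

View pics/w2.png

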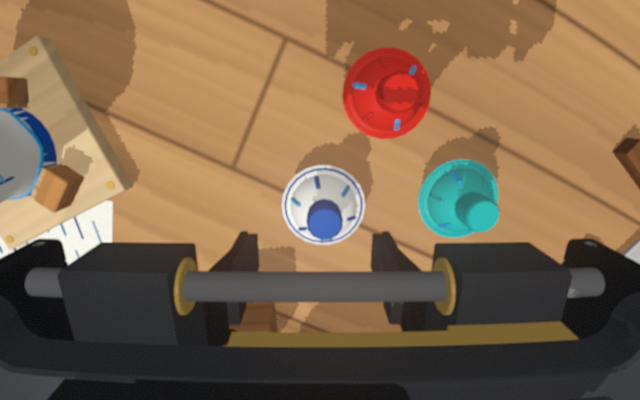

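The painted knob shows at (324,222), midway between the fingers. The arm was still swinging, so I'm letting it settle.

>>> apply_moves(
  moves=[
    [[0,0,0],0],
    [[0,0,0],0],
    [[0,0,0],0],
    [[0,0,0],0],
  ],
)

```text
time_s: 3.98
tcp_pos: [0.5098, 0.2542, 0.1497]
ee_rot: [[-0.906, -0.423, 0.002], [-0.423, 0.906, 0.001], [-0.002, 0.001, -1.0]]
wrist_force: [1.1, 0.0, 0.3]
gripper_width: 0.688
gripper_force: 0.0
```

```bash
python3 - <<'E'
from h import *
P=[]
for k in range(2):
    p=imaging.capture("wrist")
    for t,z in(("lid_knob",.058),("lid_brim",.02),("lid",0)):
        for d in models.place_of(p,t)[:3]:
            q=onz(p,np.array(d["at"])*[640,400],z)
            if np.hypot(*(q[:2]-[.511,.26]))<.02: P.append(q[:2])
    f=cv2.cvtColor(p["frame"],cv2.COLOR_BGR2HSV)
    m=cv2.inRange(f,(105,130,60),(125,255,255));n,l,st,c=cv2.connectedComponentsWithStats(m)
    for i in range(1,n):
        if st[i,4]>150: print(st[i],c[i],onz(p,c[i],.066).round(4))
s=r.sense();print(s["time_s"],s["tcp_pos"],s["ee_rot"].round(3),s["wrist_force"])
print(np.array(P).round(4))
E
```

```text
[ 18 101  39  48 525] [ 42.54095238 124.19809524] [0.5398 0.0407 0.066 ]
[305 195  32  30 736] [320.88451087 209.23369565] [0.5113 0.2599 0.066 ]
[ 18 101  39  49 535] [ 42.13084112 124.9588785 ] [0.5397 0.0407 0.066 ]
[306 196  32  30 735] [321.07755102 210.33333333] [0.5113 0.2599 0.066 ]
4.3833 [0.50942534 0.25384926 0.14844439] [[-0.906 -0.423 -0.   ]
 [-0.423  0.906 -0.   ]
 [ 0.    -0.    -1.   ]] [ 0.65088625 -0.16981436 -0.80077469]
[[0.51   0.2586]
 [0.5125 0.2614]
 [0.5095 0.2579]
 [0.51   0.2591]
 [0.5124 0.2588]]
```

>>> apply_moves(
  moves=[
    [[-0.004,0.0045,0],0],
    [[0,0,0.03],0],
    [[0,0,0.03],0],
    [[0,0,0.025],0],
    [[0,0,0.012],0],
  ],
)

```text
time_s: 4.8
tcp_pos: [0.5096, 0.2588, 0.0481]
ee_rot: [[-0.906, -0.423, -0.004], [-0.423, 0.906, -0.003], [0.005, -0.001, -1.0]]
wrist_force: [-0.3, 1.0, 0.7]
gripper_width: 0.691
gripper_force: 0.0
```

>>> apply_moves(
  moves=[
    [[0,0,0.005],0],
    [[0,0,0.004],0],
    [[0,0,0],0],
    [[0,0,0],0],
    [[0,0,0],0],
  ],
)

```text
time_s: 5.22
tcp_pos: [0.5119, 0.2603, 0.0437]
ee_rot: [[-0.906, -0.423, 0.002], [-0.423, 0.906, 0.002], [-0.002, 0.001, -1.0]]
wrist_force: [-0.3, -0.2, 0.7]
gripper_width: 0.689
gripper_force: 0.0
```

>>> apply_moves(
  moves=[
    [[0,0,0],0],
    [[0,0,0],0],
    [[0,0,0],0],
    [[0,0,0],0],
    [[0,0,0],0],
  ],
  hand=0.02,
)

```text
time_s: 5.63
tcp_pos: [0.5116, 0.2598, 0.0432]
ee_rot: [[-0.906, -0.423, 0.001], [-0.423, 0.906, 0.0], [-0.001, -0.0, -1.0]]
wrist_force: [0.0, -0.8, 3.4]
gripper_width: 0.397
gripper_force: 15.3
```

>>> apply_moves(
  moves=[
    [[0,0,0],0],
    [[0,0,0],0],
    [[0,0,0],0],
  ],
)

```text
time_s: 5.88
tcp_pos: [0.5115, 0.2599, 0.0432]
ee_rot: [[-0.906, -0.423, 0.001], [-0.423, 0.906, 0.001], [-0.001, 0.0, -1.0]]
wrist_force: [-0.9, 0.0, 4.7]
gripper_width: 0.384
gripper_force: 31.7
```

The opening reads 33 mm on a 28 mm knob with upward force on the tool, so the tips are probably wedged on the dome. I'm opening, rising 4 mm and regripping.

>>> apply_moves(
  moves=[
    [[0,0,0],0],
    [[0,0,0],0],
    [[0,0,-0.002],0],
    [[0,0,-0.002],0],
    [[0,0,0],0],
  ],
  hand=0.05,
)

```text
time_s: 6.3
tcp_pos: [0.5111, 0.2595, 0.0465]
ee_rot: [[-0.906, -0.423, -0.0], [-0.423, 0.906, -0.0], [0.0, -0.0, -1.0]]
wrist_force: [0.3, -0.2, 0.4]
gripper_width: 0.563
gripper_force: 0.0
```

>>> apply_moves(
  moves=[
    [[0,0,0],0],
    [[0,0,0],0],
    [[0,0,0],0],
    [[0,0,0],0],
    [[0,0,0],0],
  ],
  hand=0.02,
)

```text
time_s: 6.72
tcp_pos: [0.5111, 0.2596, 0.0464]
ee_rot: [[-0.906, -0.423, -0.0], [-0.423, 0.906, -0.0], [0.0, 0.0, -1.0]]
wrist_force: [0.8, 0.4, -1.2]
gripper_width: 0.314
gripper_force: 30.0
```

>>> apply_moves(
  moves=[
    [[0,0,0],0],
    [[0,0,0],0],
    [[0,0,0],0],
  ],
)

```text
time_s: 6.97
tcp_pos: [0.5111, 0.2596, 0.0464]
ee_rot: [[-0.906, -0.423, -0.0], [-0.423, 0.906, -0.0], [0.0, 0.0, -1.0]]
wrist_force: [-1.1, 0.2, -1.5]
gripper_width: 0.315
gripper_force: 30.0
```

```bash
python3 - <<'E'
from h import *
a=imaging.capture("wrist")["frame"];b=imaging.capture("scene")["frame"][110:210,310:460]
cv2.imwrite("pics/w3.png",np.vstack([a[100:340],cv2.resize(b,(640,427))[:350]]))
E
```

```text
(no output)
```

View pics/w3.png

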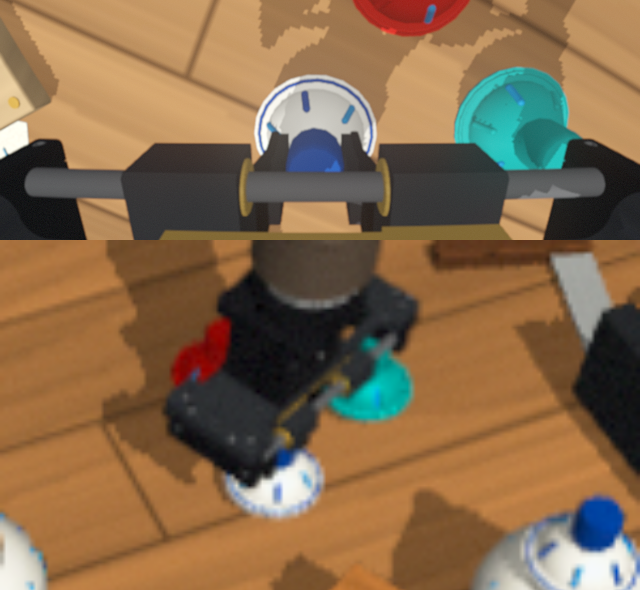

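The knob is now gripped, with the opening at 27 mm and TCP z 0.0464 when the foot is at 0. I'm lifting, moving beside the jar and turning the wrist about 75° anticlockwise, to leave room for the screwing.

>>> apply_moves(
  moves=[
    [[0,0,-0.02],0],
    [[0,0,-0.04],0],
    [[0,0,-0.04],0],
    [[0,0,-0.04],0],
    [[0,0,-0.04],0],
  ],
)

```text
time_s: 7.48
tcp_pos: [0.5105, 0.2592, 0.2281]
ee_rot: [[-0.906, -0.423, -0.001], [-0.423, 0.906, -0.001], [0.001, -0.0, -1.0]]
wrist_force: [0.5, 0.9, -2.1]
gripper_width: 0.31
gripper_force: 30.0
```

>>> apply_moves(
  moves=[
    [[0,0,-0.04],0],
    [[0,0,-0.034],0],
    [[0.002,-0.037,0],0],
    [[0.002,-0.037,0],0],
    [[0.002,-0.037,0],0],
  ],
)

```text
time_s: 7.9
tcp_pos: [0.5524, 0.1559, 0.301]
ee_rot: [[-0.905, -0.425, 0.0], [-0.425, 0.905, 0.001], [-0.001, 0.001, -1.0]]
wrist_force: [1.8, 1.0, -1.5]
gripper_width: 0.308
gripper_force: 30.0
```

>>> apply_moves(
  moves=[
    [[0.002,-0.037,0],0],
    [[0.002,-0.037,0],0],
    [[0,0,0],-6.8],
    [[0,0,0],-6.8],
    [[0,0,0],-6.8],
  ],
)

```text
time_s: 8.32
tcp_pos: [0.5801, 0.0866, 0.2997]
ee_rot: [[-0.699, -0.715, -0.002], [-0.715, 0.699, -0.0], [0.001, 0.001, -1.0]]
wrist_force: [0.5, 0.0, -2.4]
gripper_width: 0.314
gripper_force: 30.0
```

>>> apply_moves(
  moves=[
    [[0,0,0],-6.8],
    [[0,0,0],-6.8],
    [[0,0,0],-6.8],
    [[0,0,0],-6.8],
    [[0,0,0],-6.8],
  ],
)

```text
time_s: 8.73
tcp_pos: [0.5798, 0.0877, 0.2998]
ee_rot: [[-0.178, -0.984, -0.002], [-0.984, 0.178, -0.0], [0.0, 0.002, -1.0]]
wrist_force: [0.2, 0.5, -1.5]
gripper_width: 0.313
gripper_force: 30.0
```

>>> apply_moves(
  moves=[
    [[0,0,0],-6.8],
    [[0,0,0],-6.8],
    [[0,0,0],-6.8],
    [[0,0,0],0],
    [[0,0,0],0],
  ],
)

```text
time_s: 9.15
tcp_pos: [0.58, 0.0877, 0.3001]
ee_rot: [[0.168, -0.986, -0.001], [-0.986, -0.168, -0.0], [-0.0, 0.001, -1.0]]
wrist_force: [-0.7, 1.3, -2.1]
gripper_width: 0.314
gripper_force: 30.0
```

```bash
python3 - <<'E'
from h import *
for k in range(2):
    p=imaging.capture("wrist")
    for d in models.place_of(p,"mouth")[:2]:
        uv=np.array(d["at"])*[640,400];print(round(d["confidence"],2),uv.round(1),onz(p,uv,.168).round(4))
    for t in ("lid_brim","lid_knob"):
        for d in models.place_of(p,t)[:2]:
            uv=np.array(d["at"])*[640,400];print(t,round(d["confidence"],2),uv.round(1))
cv2.imwrite("pics/w4.png",p["frame"]);np.save("w4.npy",p,allow_pickle=True)
s=r.sense();print(s["time_s"],s["tcp_pos"],s["ee_rot"].round(3),s["joints"].round(1),s["wrist_force"],s["gripper_width"])
E
```

```text
0.57 [330.8  70.9] [ 0.583  -0.0144  0.168 ]
lid_brim 0.63 [314.5 231.9]
lid_brim 0.47 [364.4 344. ]
lid_knob 0.94 [312.9 261. ]
0.94 [331.3  72.4] [ 0.5829 -0.0133  0.168 ]
lid_brim 0.7 [312.1 234.5]
lid_brim 0.53 [362.3 343.2]
lid_knob 0.59 [313.6 259.6]
9.55 [0.58035234 0.08777208 0.30054584] [[ 0.17  -0.985 -0.   ]
 [-0.985 -0.17   0.   ]
 [-0.     0.    -1.   ]] [ 24.4  15.9   2.6  -0.  -76.7 -14.6] [-0.10824592 -0.34047424 -1.46596655] 0.30893723413597274
```

View pics/w4.png

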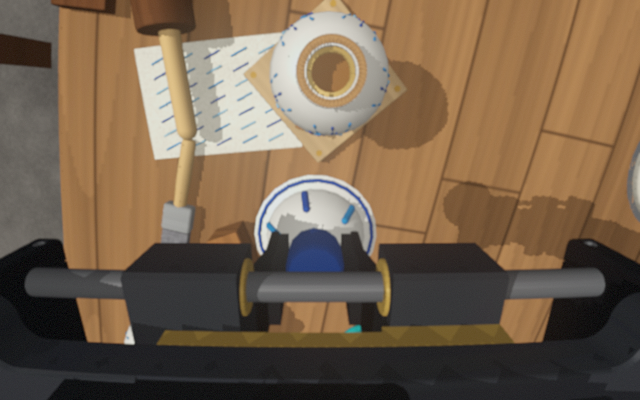

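Jar mouth (cork ring) is at (331,72). The lid is held upright, its brim spanning columns 256–376. I'm refining both by ellipse fits.

```bash
python3 - <<'E'
from h import *
p=np.load("w4.npy",allow_pickle=True).item();f=p["frame"]
hsv=cv2.cvtColor(f,cv2.COLOR_BGR2HSV)
m=((hsv[...,1]>70)).astype(np.uint8);w=np.zeros_like(m);cv2.circle(w,(331,72),45,1,-1);m&=w
m=cv2.morphologyEx(m,cv2.MORPH_OPEN,np.ones((5,5),np.uint8))
c=max(cv2.findContours(m,cv2.RETR_EXTERNAL,cv2.CHAIN_APPROX_NONE)[0],key=cv2.contourArea)
e=cv2.fitEllipse(c);print("ring",e)
pts=np.array([onz(p,q[0],.169)[:2] for q in c])
A=np.c_[2*pts,np.ones(len(pts))];s=np.linalg.lstsq(A,(pts**2).sum(1),rcond=None)[0];rad=np.sqrt(s[2]+s[:2]@s[:2]);print("mouth",s[:2],"dia",2*rad,np.abs(np.hypot(*(pts-s[:2]).T)-rad).max())
# brim: blue rim line outermost white pixels above row 235
t=np.array([.5803,.0877,.3005]);K=np.array(p["intrinsics"]);R=np.array(p["orientation"])
def proj(X): return cv2.projectPoints(np.array([X],float),R.T,-R.T@np.array(p["eye"]),K,np.array(p["dist"]))[0].ravel().round(1)
print("tcp axis at brim",proj(t-[0,0,.0264]),"knob top",proj(t+[0,0,.0236]))
zb=t[2]-.0264+.002
sat=((hsv[...,1]<60)&(hsv[...,2]>120)) | ((hsv[...,0]>100)&(hsv[...,0]<130)&(hsv[...,1]>80))
P=[]
for row in range(195,232):
    x=np.where(sat[row,240:395])[0]+240
    if len(x)>60:P+= [(x[0],row),(x[-1],row)]
P=np.array([onz(p,q,zb)[:2] for q in P])
def fit(P):
    A=np.c_[2*P,np.ones(len(P))];s=np.linalg.lstsq(A,(P**2).sum(1),rcond=None)[0];r=np.sqrt(s[2]+s[:2]@s[:2]);return s[:2],r,np.hypot(*(P-s[:2]).T)-r
for _ in range(4):
    c0,r0,res=fit(P);k=np.abs(res)<max(2*np.abs(res).mean(),.0008);P=P[k]
print("brim",c0,2*r0,len(P),np.abs(res).max(),"off from tcp",c0-t[:2])
E
```

```text
ring ((331.4337158203125, 70.33052825927734), (69.08179473876953, 72.17356872558594), 5.574260711669922)
mouth [ 0.58298867 -0.01428297] dia 0.05726558436693042 0.00048610017611849105
tcp axis at brim [313.4 233.5] knob top [313.1 275.3]
brim [0.5796843  0.08679281] 0.07210460794791933 74 0.00043012307329589466 off from tcp [-0.0006157  -0.00090719]
```

>>> apply_moves(
  moves=[
    [[0.03,0.004,0],0],
    [[0.03,0.004,0],0],
    [[0.03,0.004,0],0],
    [[0.01,0.002,0.015],0],
    [[0,0,0.03],0],
  ],
)

```text
time_s: 9.97
tcp_pos: [0.5861, -0.0156, 0.2595]
ee_rot: [[0.168, -0.986, 0.01], [-0.986, -0.168, 0.0], [0.001, -0.01, -1.0]]
wrist_force: [1.5, 1.0, -0.9]
gripper_width: 0.314
gripper_force: 30.0
```

>>> apply_moves(
  moves=[
    [[0,0,0.025],0],
    [[0,0,0.005],0],
    [[0,0,0],0],
    [[0,0,0],0],
    [[0,0,0],0],
  ],
)

```text
time_s: 10.38
tcp_pos: [0.585, -0.0128, 0.2277]
ee_rot: [[0.171, -0.985, 0.004], [-0.985, -0.171, 0.0], [0.001, -0.004, -1.0]]
wrist_force: [0.1, 0.7, -1.7]
gripper_width: 0.314
gripper_force: 30.0
```

```bash
python3 - <<'E'
from h import *
F=[]
for n in("scene","top","scene","top"):
    p=imaging.capture(n)
    for t,z in(("mouth",.168),("lid_brim",None)):
        for d in models.place_of(p,t)[:1]:
            uv=np.array(d["at"])*[640,400];print(n,t,round(d["confidence"],2),uv.round(1),onz(p,uv,z or .2).round(4))
    cv2.imwrite(f"pics/{n}5.png",p["frame"]);F.append(r.sense()["wrist_force"])
s=r.sense();print(s["time_s"],s["tcp_pos"],s["ee_rot"].round(3),s["joints"].round(1),s["moment"].round(3));print(np.round(F,1))
a=cv2.imread("pics/scene5.png")[130:230,240:370];b=cv2.imread("pics/top5.png")[160:240,280:384]
cv2.imwrite("pics/m5.png",np.hstack([cv2.resize(a,(400,308)),cv2.resize(b,(400,308))]))
E
```

```text
scene mouth 0.8 [296.3 182.9] [ 0.5886 -0.0234  0.168 ]
scene lid_brim 0.75 [357.9 141.1] [0.5427 0.1723 0.2   ]
top mouth 0.67 [332.4 200.9] [ 0.5779 -0.0142  0.168 ]
top lid_brim 0.84 [228.4 266.7] [0.4076 0.233  0.2   ]
scene mouth 0.82 [296.7 184.4] [ 0.5935 -0.0242  0.168 ]
scene lid_brim 0.87 [360.  140.5] [0.5429 0.1785 0.2   ]
top mouth 0.62 [333.7 200.4] [ 0.5792 -0.0174  0.168 ]
top lid_brim 0.9 [228.6 264.6] [0.4125 0.2328 0.2   ]
10.9833 [ 0.58362378 -0.01314379  0.22554799] [[ 0.171 -0.985 -0.   ]
 [-0.985 -0.171 -0.   ]
 [ 0.     0.    -1.   ]] [ 14.6  17.9  -5.3  -0.  -66.8  -4.8] [ 0.02   0.068 -0.016]
[[ 1.  -0.6 -1.6]
 [-0.1  0.3 -1.8]
 [-0.7 -0.2 -1.4]
 [ 0.2  0.1 -1.4]]
```

View pics/m5.png

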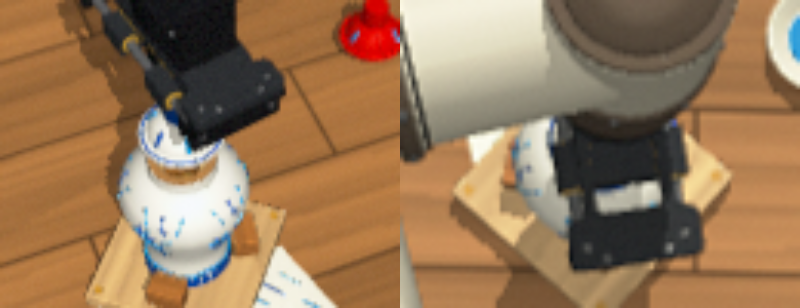

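The lid hangs level right over the jar's mouth. The free vertical force is about −1.6 N. I'm lowering in small steps while watching the force.

>>> apply_moves(
  moves=[
    [[0,0,0.006],0],
    [[0,0,0.006],0],
    [[0,0,0.003],0],
    [[0,0,0],0],
    [[0,0,0],0],
  ],
)

```text
time_s: 11.4
tcp_pos: [0.5835, -0.0132, 0.21]
ee_rot: [[0.171, -0.985, -0.001], [-0.985, -0.171, -0.0], [0.0, 0.001, -1.0]]
wrist_force: [0.6, -0.9, -1.8]
gripper_width: 0.311
gripper_force: 30.0
```

>>> apply_moves(
  moves=[
    [[0,0,0.001],0],
    [[0,0,0.001],0],
    [[0,0,0],0],
    [[0,0,0],0],
  ],
)

```text
time_s: 11.73
tcp_pos: [0.5837, -0.0132, 0.2086]
ee_rot: [[0.171, -0.985, 0.0], [-0.985, -0.171, 0.0], [-0.0, -0.0, -1.0]]
wrist_force: [1.1, 0.2, -2.3]
gripper_width: 0.316
gripper_force: 30.0
```

>>> apply_moves(
  moves=[
    [[0,0,0.001],0],
    [[0,0,0.001],0],
    [[0,0,0],0],
    [[0,0,0],0],
  ],
)

```text
time_s: 12.07
tcp_pos: [0.5836, -0.0132, 0.2064]
ee_rot: [[0.171, -0.985, -0.0], [-0.985, -0.171, -0.0], [0.0, 0.0, -1.0]]
wrist_force: [1.0, -0.3, -1.6]
gripper_width: 0.314
gripper_force: 30.0
```

>>> apply_moves(
  moves=[
    [[0,0,0.001],0],
    [[0,0,0],0],
    [[0,0,0],0],
  ],
)

```text
time_s: 12.32
tcp_pos: [0.5838, -0.0132, 0.2058]
ee_rot: [[0.171, -0.985, 0.0], [-0.985, -0.171, -0.0], [0.0, -0.0, -1.0]]
wrist_force: [0.1, 0.6, -0.7]
gripper_width: 0.31
gripper_force: 30.0
```

>>> apply_moves(
  moves=[
    [[0,0,0.001],0],
    [[0,0,0],0],
    [[0,0,0],0],
  ],
)

```text
time_s: 12.57
tcp_pos: [0.5839, -0.0132, 0.2054]
ee_rot: [[0.171, -0.985, 0.001], [-0.985, -0.171, -0.0], [0.0, -0.001, -1.0]]
wrist_force: [-2.8, -0.3, 4.3]
gripper_width: 0.313
gripper_force: 30.0
```

>>> apply_moves(
  moves=[
    [[0,0,0.001],0],
    [[0,0,0],0],
    [[0,0,0],0],
  ],
)

```text
time_s: 12.82
tcp_pos: [0.5839, -0.0133, 0.2052]
ee_rot: [[0.171, -0.985, 0.002], [-0.985, -0.171, -0.0], [0.001, -0.002, -1.0]]
wrist_force: [-2.7, -0.1, 7.7]
gripper_width: 0.313
gripper_force: 30.0
```

Contact is at a brim height of about 11 mm, with side force −2.7 N in x. I'm easing off 1 mm, shifting 0.7 mm toward −x, then turning backward.

>>> apply_moves(
  moves=[
    [[0,0.0007,-0.001],0],
    [[0,0,0],0],
    [[0,0,0],0],
  ],
)

```text
time_s: 13.07
tcp_pos: [0.5837, -0.0132, 0.2053]
ee_rot: [[0.171, -0.985, 0.002], [-0.985, -0.171, 0.0], [0.0, -0.002, -1.0]]
wrist_force: [-0.5, 0.5, 5.1]
gripper_width: 0.311
gripper_force: 30.0
```

>>> apply_moves(
  moves=[
    [[0,0,0],-3],
    [[0,0,0],-3],
    [[0,0,0],0],
    [[0,0,0],0],
  ],
)

```text
time_s: 13.4
tcp_pos: [0.5839, -0.0137, 0.2057]
ee_rot: [[0.273, -0.962, 0.003], [-0.962, -0.273, -0.001], [0.002, -0.002, -1.0]]
wrist_force: [0.3, -0.4, 6.5]
gripper_width: 0.311
gripper_force: 30.0
```

>>> apply_moves(
  moves=[
    [[0,0,-0.0004],-3],
    [[0,0,-0.0004],-3],
    [[0,0,0],0],
    [[0,0,0],0],
  ],
)

```text
time_s: 13.73
tcp_pos: [0.5833, -0.0135, 0.2057]
ee_rot: [[0.371, -0.929, 0.001], [-0.929, -0.371, -0.001], [0.001, -0.001, -1.0]]
wrist_force: [0.2, -0.6, 4.2]
gripper_width: 0.312
gripper_force: 30.0
```

>>> apply_moves(
  moves=[
    [[0,0,0],-2],
    [[0,0,0],-2],
    [[0,0,0],0],
    [[0,0,0],0],
  ],
)

```text
time_s: 14.07
tcp_pos: [0.5834, -0.0132, 0.2052]
ee_rot: [[0.434, -0.901, 0.001], [-0.901, -0.434, 0.0], [0.0, -0.001, -1.0]]
wrist_force: [1.4, -1.2, 2.5]
gripper_width: 0.313
gripper_force: 30.0
```

>>> apply_moves(
  moves=[
    [[0,0,0],-2],
    [[0,0,0],-2],
    [[0,0,0],0],
  ],
)

```text
time_s: 14.32
tcp_pos: [0.5832, -0.013, 0.2046]
ee_rot: [[0.497, -0.868, 0.0], [-0.868, -0.497, 0.001], [-0.0, -0.0, -1.0]]
wrist_force: [2.3, -0.7, -0.5]
gripper_width: 0.32
gripper_force: 30.0
```

>>> apply_moves(
  moves=[
    [[0,0,0],-2],
    [[0,0,0],-2],
    [[0,0,0],0],
  ],
)

```text
time_s: 14.57
tcp_pos: [0.5832, -0.0129, 0.2044]
ee_rot: [[0.556, -0.832, -0.0], [-0.832, -0.556, 0.001], [-0.001, -0.0, -1.0]]
wrist_force: [2.4, 0.1, -1.9]
gripper_width: 0.31
gripper_force: 30.0
```

Force vanished: the lid has come off the thread start. I'm lowering gently about 5 mm to follow the drop.

>>> apply_moves(
  moves=[
    [[0.0003,-0.0004,0.001],0],
    [[0,0,0.001],0],
    [[0,0,0],0],
  ],
)

```text
time_s: 14.82
tcp_pos: [0.5832, -0.0133, 0.2027]
ee_rot: [[0.556, -0.831, -0.001], [-0.831, -0.556, 0.0], [-0.001, 0.001, -1.0]]
wrist_force: [2.4, -0.1, -2.3]
gripper_width: 0.314
gripper_force: 30.0
```

>>> apply_moves(
  moves=[
    [[0,0,0.001],0],
    [[0,0,0],0],
    [[0,0,0],0],
  ],
)

```text
time_s: 15.07
tcp_pos: [0.5832, -0.0133, 0.202]
ee_rot: [[0.556, -0.831, -0.001], [-0.831, -0.556, 0.0], [-0.0, 0.001, -1.0]]
wrist_force: [1.0, -1.3, -1.4]
gripper_width: 0.315
gripper_force: 30.0
```

>>> apply_moves(
  moves=[
    [[0.0003,-0.0003,0.001],0],
    [[0,0,0],0],
    [[0,0,0],0],
  ],
)

```text
time_s: 15.32
tcp_pos: [0.5835, -0.0134, 0.2012]
ee_rot: [[0.557, -0.831, -0.001], [-0.831, -0.557, -0.0], [-0.001, 0.001, -1.0]]
wrist_force: [0.3, -0.7, -1.0]
gripper_width: 0.312
gripper_force: 30.0
```

>>> apply_moves(
  moves=[
    [[0,0,0.001],0],
    [[0,0,0],0],
    [[0,0,0],0],
  ],
)

```text
time_s: 15.57
tcp_pos: [0.5836, -0.0135, 0.2009]
ee_rot: [[0.557, -0.831, -0.0], [-0.831, -0.557, -0.0], [0.0, 0.0, -1.0]]
wrist_force: [-1.8, -0.1, 3.3]
gripper_width: 0.312
gripper_force: 30.0
```

The brim is now about 6.5 mm above the rim, in light contact after the drop. I'm screwing clockwise, following the lead (0.36 mm per 5°).

>>> apply_moves(
  moves=[
    [[0,0,0.0003],5],
    [[0,0,0.0004],5],
    [[0,0,0.0003],5],
    [[0,0,0.0004],5],
    [[0,0,0],0],
  ],
)

```text
time_s: 15.98
tcp_pos: [0.584, -0.0134, 0.1994]
ee_rot: [[0.238, -0.971, 0.001], [-0.971, -0.238, 0.0], [0.0, -0.001, -1.0]]
wrist_force: [-1.5, 0.2, 2.8]
gripper_width: 0.316
gripper_force: 30.0
```

>>> apply_moves(
  moves=[
    [[0,0,0],0],
    [[0,0,0],0],
  ],
)

```text
time_s: 16.15
tcp_pos: [0.5841, -0.0134, 0.1994]
ee_rot: [[0.241, -0.971, 0.001], [-0.971, -0.241, -0.0], [0.0, -0.001, -1.0]]
wrist_force: [-1.1, -1.0, 3.2]
gripper_width: 0.315
gripper_force: 30.0
```

>>> apply_moves(
  moves=[
    [[0,0.0003,0.0003],5],
    [[0,0,0.0004],5],
    [[0,0,0.0003],5],
    [[0,0,0.0004],5],
    [[0,0,0],0],
  ],
)

```text
time_s: 16.57
tcp_pos: [0.5838, -0.0135, 0.1979]
ee_rot: [[-0.108, -0.994, 0.001], [-0.994, 0.108, -0.0], [0.0, -0.001, -1.0]]
wrist_force: [-0.7, -0.8, 3.4]
gripper_width: 0.313
gripper_force: 30.0
```

>>> apply_moves(
  moves=[
    [[0,0,0.0003],5],
    [[0,0,0.0004],5],
    [[0,0,0],0],
    [[0,0,0],0],
  ],
)

```text
time_s: 16.9
tcp_pos: [0.5838, -0.0135, 0.1972]
ee_rot: [[-0.275, -0.962, 0.001], [-0.962, 0.275, -0.0], [0.0, -0.001, -1.0]]
wrist_force: [-1.0, -1.3, 4.0]
gripper_width: 0.311
gripper_force: 30.0
```

>>> apply_moves(
  moves=[
    [[0,0,0.0003],5],
    [[0,0,0.0004],5],
    [[0,0,0.0003],5],
    [[0,0,0],0],
    [[0,0,0],0],
  ],
)

```text
time_s: 17.32
tcp_pos: [0.5838, -0.0135, 0.1961]
ee_rot: [[-0.514, -0.858, 0.001], [-0.858, 0.514, -0.0], [-0.0, -0.001, -1.0]]
wrist_force: [-0.1, -0.2, 5.0]
gripper_width: 0.314
gripper_force: 30.0
```

>>> apply_moves(
  moves=[
    [[0,0,0],5],
    [[0,0,0],5],
    [[0,0,0],0],
    [[0,0,0],0],
  ],
)

```text
time_s: 17.65
tcp_pos: [0.5838, -0.0134, 0.1957]
ee_rot: [[-0.655, -0.756, 0.0], [-0.756, 0.655, 0.0], [-0.0, -0.0, -1.0]]
wrist_force: [1.0, 0.1, 2.0]
gripper_width: 0.314
gripper_force: 30.0
```

```bash
python3 -c "
from h import *
s=r.sense();print(s['joints'].round(1),s['moment'].round(2),s['wrist_force'].round(1))"
```

```text
[ 14.6  19.2  -7.8   0.  -62.9 -55.5] [-0.18 -0.2   0.01] [1.  0.1 2. ]
```

>>> apply_moves(
  moves=[
    [[0,0,0.0002],5],
    [[0,0,0.0003],5],
    [[0,0,0],0],
    [[0,0,0],0],
  ],
)

```text
time_s: 17.98
tcp_pos: [0.5839, -0.0134, 0.1955]
ee_rot: [[-0.776, -0.63, 0.001], [-0.63, 0.776, -0.0], [-0.0, -0.0, -1.0]]
wrist_force: [0.3, -1.1, 1.8]
gripper_width: 0.312
gripper_force: 30.0
```

>>> apply_moves(
  moves=[
    [[0,0,0.0002],5],
    [[0,0,0.0002],0],
    [[0,0,0],0],
    [[0,0,0],0],
  ],
)

```text
time_s: 18.32
tcp_pos: [0.5839, -0.0134, 0.1952]
ee_rot: [[-0.829, -0.559, 0.001], [-0.559, 0.829, -0.0], [-0.001, -0.001, -1.0]]
wrist_force: [1.0, -0.9, 3.8]
gripper_width: 0.313
gripper_force: 30.0
```

```bash
python3 -c "
from h import *
s=r.sense();print(s['joints'].round(1),s['moment'].round(2),s['wrist_force'].round(1))"
```

```text
[ 14.6  19.2  -7.9   0.  -62.8 -70.6] [-0.24 -0.46 -0.02] [ 1.  -0.9  3.8]
```

>>> apply_moves(
  moves=[
    [[0,0,0],3],
    [[0,0,0],3],
    [[0,0,0],0],
    [[0,0,0],0],
  ],
)

```text
time_s: 18.65
tcp_pos: [0.5838, -0.0135, 0.1951]
ee_rot: [[-0.883, -0.469, 0.001], [-0.469, 0.883, -0.0], [-0.0, -0.0, -1.0]]
wrist_force: [1.6, -1.0, 3.6]
gripper_width: 0.313
gripper_force: 30.0
```

```bash
python3 -c "
from h import *
s=r.sense();print(s['joints'].round(1),s['moment'].round(2),s['wrist_force'].round(1))"
```

```text
[ 14.6  19.2  -7.9   0.  -62.8 -76.6] [-0.36 -0.5   0.02] [ 1.6 -1.   3.6]
```

>>> apply_moves(
  moves=[
    [[0,0,0],3],
    [[0,0,0],3],
    [[0,0,0],0],
    [[0,0,0],0],
  ],
)

```text
time_s: 18.98
tcp_pos: [0.5834, -0.0135, 0.1949]
ee_rot: [[-0.927, -0.374, -0.0], [-0.374, 0.927, -0.0], [0.0, -0.0, -1.0]]
wrist_force: [1.6, -0.5, 3.4]
gripper_width: 0.313
gripper_force: 30.0
```

```bash
python3 -c "
from h import *
s=r.sense();print(s['joints'].round(1),s['moment'].round(2),s['wrist_force'].round(1),s['tcp_pos'])"
```

```text
[ 14.6  19.2  -7.9   0.  -62.9 -82.6] [-0.54 -0.32  0.02] [ 1.6 -0.5  3.4] [ 0.58344029 -0.01354392  0.19491544]
```

>>> apply_moves(
  moves=[
    [[0,0,0],3],
    [[0,0,0],0],
    [[0,0,0],0],
  ],
)

```text
time_s: 19.23
tcp_pos: [0.5833, -0.0135, 0.1948]
ee_rot: [[-0.946, -0.325, -0.001], [-0.325, 0.946, -0.0], [0.001, 0.0, -1.0]]
wrist_force: [0.1, -2.0, 3.8]
gripper_width: 0.314
gripper_force: 30.0
```

```bash
python3 -c "
from h import *
s=r.sense();print(s['joints'].round(1),s['moment'].round(2),s['wrist_force'].round(1),s['tcp_pos'])"
```

```text
[ 14.6  19.2  -7.9  -0.  -62.9 -85.6] [-0.54 -0.23 -0.02] [ 0.1 -2.   3.8] [ 0.58330647 -0.01353995  0.19484462]
```

>>> apply_moves(
  moves=[
    [[0,0,-0.0006],3],
    [[0,0,-0.0004],0],
    [[0,0,0],0],
    [[0,0,0],0],
  ],
)

```text
time_s: 19.57
tcp_pos: [0.583, -0.0136, 0.1948]
ee_rot: [[-0.962, -0.274, -0.002], [-0.274, 0.962, -0.0], [0.002, 0.0, -1.0]]
wrist_force: [1.3, -2.0, -3.3]
gripper_width: 0.316
gripper_force: 30.0
```

```bash
python3 -c "
from h import *
s=r.sense();print(s['joints'].round(1),s['moment'].round(2),s['wrist_force'].round(1),s['tcp_pos'])"
```

```text
[ 14.6  19.3  -7.9  -0.  -63.  -88.6] [-0.91 -0.62  0.05] [ 1.3 -2.  -3.3] [ 0.58295605 -0.0135874   0.19477943]
```

The thread now holds the lid: z stays put when I lift. I'm giving it a final small turn to snug with neutral vertical force, then releasing.

>>> apply_moves(
  moves=[
    [[0,0,0.0006],3],
    [[0,0,0],0],
    [[0,0,0],0],
  ],
)

```text
time_s: 19.82
tcp_pos: [0.5829, -0.0136, 0.1946]
ee_rot: [[-0.975, -0.223, -0.002], [-0.223, 0.975, -0.0], [0.002, 0.0, -1.0]]
wrist_force: [0.6, -2.3, -2.5]
gripper_width: 0.314
gripper_force: 30.0
```

```bash
python3 -c "
from h import *
s=r.sense();print(s['joints'].round(1),s['moment'].round(2),s['wrist_force'].round(1),s['tcp_pos'])"
```

```text
[ 14.6  19.3  -7.9  -0.  -62.9 -91.6] [-0.96 -0.37  0.04] [ 0.6 -2.3 -2.5] [ 0.58293246 -0.01359086  0.19458321]
```

>>> apply_moves(
  moves=[
    [[0,0,0],0],
    [[0,0,0],0],
    [[0,0,0],0],
    [[0,0,0],0],
    [[0,0,-0.005],0],
  ],
  hand=0.06,
)

```text
time_s: 20.23
tcp_pos: [0.5829, -0.0132, 0.1997]
ee_rot: [[-0.975, -0.222, -0.002], [-0.222, 0.975, 0.0], [0.002, 0.001, -1.0]]
wrist_force: [0.2, 0.8, 0.1]
gripper_width: 0.603
gripper_force: 0.0
```

>>> apply_moves(
  moves=[
    [[0,0,-0.03],0],
    [[0,0,-0.04],0],
    [[0,0,-0.04],0],
    [[0,0,0],0],
    [[0,0,0],0],
  ],
)

```text
time_s: 20.65
tcp_pos: [0.5847, -0.0131, 0.3141]
ee_rot: [[-0.975, -0.222, 0.007], [-0.222, 0.975, 0.002], [-0.008, 0.0, -1.0]]
wrist_force: [0.4, 0.3, -1.4]
gripper_width: 0.688
gripper_force: 0.0
```

```bash
python3 - <<'E'
from h import *
s=r.sense();print(s["time_s"],s["tcp_pos"],s["wrist_force"])
a=imaging.capture("wrist")["frame"];b=imaging.capture("scene")["frame"][130:240,230:376]
cv2.imwrite("pics/end.png",np.hstack([cv2.resize(a,(400,250)),cv2.resize(b,(332,250))]))
E
```

```text
20.65 [ 0.58472117 -0.01314341  0.3141185 ] [ 0.42766787  0.29000479 -1.43982842]
```

View pics/end.png

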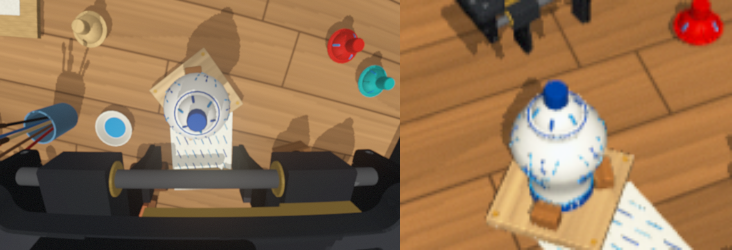

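The lid sits level and snug on the jar at (555,110) in the right panel. The gripper is clear and the bystanders are untouched, so I'm handing in.

```bash
python3 -c "
from h import *
print(r.finish_job())"
```

```text
the job is handed in; nothing more can be done
None
```

The painted lid is screwed home on the jar, its brim about 0.2 mm above the rim by the arm's readings, and let go; I handed the job in at about 21 s, and no verdict came back.

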